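Release the cam and slide the tin under the opener

ROBOT

A 6-joint arm with a two-finger parallel gripper is mounted at the origin on a cart in front of the work surface, level with it; the furniture and walls round the work are solid. World frame = base frame: x ahead of the robot, y to its left, z up, the work surface at z = 0. Lengths are in m, angles in rad, forces in N, time in s.
With the tool pointing down it reaches from about 0.325 to 0.75 m from the base axis. Payload 7.6 kg.
Tool frame: the origin (TCP) lies midway between the tips of the shut fingers; the grasp point (between the pads) lies 19 mm behind it (manip.grip_depth is the distance from the TCP to the grasp point, in m); y points along the fingers, x is the direction in which the jaws open and shut, and the axes are right-handed (so a half turn about y gives the same grasp; the last joint's range is limited). The gripper opens to 85 mm and grips with 20 to 120 N. Pads are 22 mm wide; open, the fingers measure 114 mm over their backs; the gripper's body (76 mm by 85 mm) begins 54 mm behind the grasp point. The pads swing forward as they close: fully open they stand 13 mm farther back than shut.
Start: joints at [-1.323, 0.052, 1.401, -0, 1.689, -0.07], TCP at [0.164, -0.499, 0.195] pointing down, gripper open.
Joint ranges: [-2.9, 2.9], [-0.91, 2.17], [0.12, 2.37], [-1.06, 4.2], [0.26, 2.73], [-2.93, 2.93]. Speed limits (rad/s): [2.57, 2.57, 3.01, 3.14, 3.14, 3.14].

INTERFACE

Orientations are given as [roll, pitch, yaw] about the fixed x, y, z axes, in that order (R = Rz(yaw) Ry(pitch) Rx(roll)).
In Python, from workcell import manip gives the robot as it stands. The module is installed in compiled form; this text tells all that it offers.
- The arm moves only by the tool step_arm, never from a script. Its argument "rows" is a list of rows, each a list of 3 entries, a list of its own where there are three numbers: the turn, a rotation vector about the world's x, y, z in rad, then the shift along the world's x, y, z in mm, then the closure in counts, from 0 (fully open) to 255 (shut). A call has 1 to 12 rows; each row shifts and turns the commanded pose from where the row before left it; what a row does not reach is not made up. A row lasts 1/10 s, in which the tool goes at most 50 mm and 8.59 degrees, less where a joint would pass 70% of its speed; a pose out of reach is approached as far as the arm can. A call with a gripper value outside its range is refused whole. The fingers move at their own pace and stop on an object; "force" is the grip in N (left out, the last holds). Time passes only in rows, so rows that do not move let the fingers close. It gives the time, the measured TCP pose, the force and the opening at its end, in the units of the state.
- manip.read_state(): the state, without advancing time (a new reading comes with each control period).
- manip.get_image(name): name is "side" or "top" or "wrist"; returns a dict with "image" (420x560x3 uint8, blue, green, red), "mtx" (3x3 intrinsics, pixels), "rvec" (rotation vector, rad) and "tvec" (3), from world to camera coordinates, as OpenCV has them. Camera axes: x right, y down, z forward; pixel columns grow to the right and rows downward; lengths in m; the calibration is good to about 2 mm. A picture is of the moment at which its call begins. There is no depth.
- manip.sign_off(): hands the job in, once; it reports no verdict.
The state is a dict: "clock": time; "q": joint angles; "qvel": joint speeds; "effort": joint torques, N m; "eef_pos": TCP position; "eef_rot": TCP orientation; "wrist_force": force on the tool from outside, world axes, zero at the start; "torque": the same for the moment, N m; "finger_gap": finger opening in m.
Only numpy, scipy, OpenCV 4.12 (cv2) and the standard library are available. Lean on these libraries where they do the work, as an engineer would, in place of code of your own. Each camera call takes 0.05 s, during which the arm holds its last target. There are 200 camera calls.

TASK

Get the tin ready for opening on the worktop tin opener: first, by pushing its orange peg, turn the cam plate clockwise (seen from above) until its low point, the green mark, faces the green roller and the peg stands on the side away from it; only then push the blue plate of the slide forward, gently, until it is fully home, so that the slide carries the tin in under the opener head. Leave the cam at its low point, pinch and lift nothing, do not touch the tin yourself, and leave the other things on the worktop where they stand.

Things in the scene. Friction and masses are not known exactly. Their poses are not given: they have to be found in the camera images.
- opener: Worktop tin opener, fixed. Origin: under its middle, on the worktop (z 0). +x points from the blue push plate to the white column ('forward' for the slide), y left of that, z up. Grey base plate 12 mm thick: x -115 to 160, y -55 to 55 mm, with a wing to y 157 mm under the cam. Two steel guides 31 mm high at y +-44 mm, x 0 to 115 mm, keep the tin on its way.
- slide (a joint): Travel of the slide along the opener's +x, m: 0 = fully back, 0.050 = fully home at a firm stop; starts at 0 to 0.008. Friction about 4 N, and 2 to 4 N more with the tin; it stays where it is left. Unless the cam is near its low point, its rim stops the slide's roller short of home. Two rubber pads at the slide's front push the tin.
- push_plate (a point): Middle of the rear (-x) face of the slide's upright blue push plate, 70 mm above the worktop. The plate is 72 mm wide (along y), 12 mm thick, z 16 to 90 mm. Moves with the slide; at travel 0 it lies at opener x = -96 mm, y = 0. Push here along the opener's +x.
- cam (a joint): Angle of the cam plate about its upright pivot, rad: 0 = low point (green mark) faces the roller, the orange peg points along the opener's +x from the pivot; grows anticlockwise from above (peg to the opener's +y, then -x, lobe facing the roller). Starts at 1.7 to 2.9. Stops at -0.3 and 3.0. Friction 0.2 N m, about 5 N at the peg; it stays where left.
- pivot (a point): Pivot of the cam, on its upper face, 31 mm above the worktop, at opener x = 9 mm, y = 105 mm. The cam is an aluminium disc of 38 mm radius whose centre lies 20 mm from the pivot on the peg's side; the green mark is on the opposite side.
- peg_top (a point): Centre of the upper end of the upright orange peg on the cam: 14 mm diameter, upper end 93 mm above the worktop, foot (steel collar of 20 mm diameter) at 35 mm; 42 mm from the pivot. Turns with the cam.
- tin: Tin of tomatoes, cylinder 75 mm diameter, 110 mm high, about 0.5 kg, loose, upright on the opener's base between the guides; origin: centre of its underside. When the slide is home it stands at opener x = 70 mm, y = 0. Not to be touched by the robot.
- spice_a: Bystander: spice jar with a black cap, 41 mm diameter, 105 mm high, loose; origin: centre of its underside. Stands behind the opener as the robot sees it (its -y side).
- shaker: Bystander: salt shaker, 44 mm diameter, 90 mm high, loose; origin: centre of its underside. Stands behind the opener as the robot sees it (its -y side).
- dropper: Bystander: small brown dropper bottle, 34 mm diameter, 102 mm high, loose; origin: centre of its underside. Stands at opener x about 125 mm, y about 110 mm, beside the column on the cam's side.
- mug: Bystander: green and white mug, 78 x 116 x 101 mm, loose, on the left of the worktop; origin at the centre of its underside.
- sardines: Bystander: flat sardine tin, 63 x 105 x 24 mm, loose, on the right of the worktop; origin at the centre of its underside.
- garlic: Bystander: bulb of garlic, 48 x 50 x 51 mm, loose, on the right of the worktop; origin at the centre of its underside.
- roller (a point): Centre of the top of the slide's green roller (16 mm diameter, 34 mm above the worktop), on an arm at the slide's left; at opener x = -68 mm + travel, y = 105 mm.
- head (a point): Top of the opener's white head above the column, 192 mm above the worktop, at opener x = 120 mm, y = 0. Head and column fill x 82 to 157 mm, y -27 to 27 mm; a crank on top reaches 234 mm height and y -71 mm. Keep clear of it.

How it is judged:
On the way, in this order (a step that is already met when the one before it is completed fails the run):
1. the cam is at its low point while the slide is still back (value of joint cam below 0.4 rad and value of joint slide below 0.016 m), for 0.2 s.
2. the slide is pushed home by the robot's fingers on it (value of joint slide above 0.046 m and contact force between the fingers and slide above 0.5 N), for 0.05 s.
At the end, for the whole second after the job is handed in: The cam is within 0.4 rad of its low point, the slide is within 4 mm of its home stop, and the tin stands upright and at rest between the guides under the opener head (65 to 78 mm forward of the opener's origin) (value of joint cam below 0.4 rad and value of joint slide above 0.046 m and x of tin in the frame of opener between 0.065 and 0.078 m and y of tin in the frame of opener between -0.008 and 0.008 m and angle between tin's own z axis and vertical below 0.1 rad and linear speed of tin below 0.02 m/s); the robot touches nothing.
It fails at once if the slide is pushed forward while the cam is still turned up (value of joint slide above 0.018 m and value of joint cam above 0.4 rad).
It fails at once if the robot touches the tin (contact force between any of the fingers, the arm and tin above 0.5 N).
It fails at once if the tin is lifted or tipped (z of tin in the frame of opener above 0.022 m or angle between tin's own z axis and vertical above 0.25 rad).
It fails at once if the cam or its peg is pinched or forced (more than 30 N), or the slide pinched or rammed (more than 40 N) (contact force between the fingers and cam above 30 N or contact force between the fingers and slide above 40 N).
It fails at once if another thing on the worktop is moved by more than 30 mm (distance of any of spice_a, shaker, dropper, mug, sardines, garlic from where it was at the start of the episode above 0.03 m).
It also fails if it takes over 69 s, if anything falls off the work surface, if the arm or the gripper's body presses on something with over 40 N, if the wrist force passes 120 N, or if a joint passes its speed limit or range.

## Working session

There is one attempt and no reset: what is moved stays moved. The work goes in short steps, Python scripts to look and compute and a tool call to move; the robot and the scene stay as the last step left them, time stands still between calls to the robot, and variables do not carry over. Pictures are saved under pics/ and viewed, about 8 in all and at most 12, crops included, and the job is handed in when it is done.

Besides the shell and the picture viewer there is one more tool, called after "Call:" as name(argument=value, ...), one argument or row to a line, values as JSON. step_arm: Moves the arm, as the interface text tells. Its arguments: {"type":"object","properties":{"rows":{"type":"array","items":{"type":"array"}},"force":{"type":"number"}},"required":["rows"]}

```bash
mkdir -p pics
cat > h.py <<'E'
import numpy as np, cv2
from workcell import manip
def cam(n,save=None):
    d=manip.get_image(n)
    if save: cv2.imwrite('pics/'+save,d['image'])
    return d
def ray(d,px,z):
    R,_=cv2.Rodrigues(np.array(d['rvec'],float)); t=np.array(d['tvec'],float).ravel()
    C=-R.T@t; v=R.T@np.linalg.inv(d['mtx'])@np.array([px[0],px[1],1.]); return C+v*(z-C[2])/v[2]
def proj(d,P):
    return cv2.projectPoints(np.array(P,float).reshape(-1,1,3),np.array(d['rvec'],float),np.array(d['tvec'],float),d['mtx'],None)[0].reshape(-1,2)
def blobs(d,lo,hi,amin=25):
    m=cv2.inRange(cv2.cvtColor(d['image'],cv2.COLOR_BGR2HSV),np.array(lo),np.array(hi))
    n,l,s,c=cv2.connectedComponentsWithStats(m)
    return [(c[i].round(1),s[i]) for i in range(1,n) if s[i][4]>=amin],l
E
python3 - <<'E'
from h import *
print(manip.read_state())
for n in('top','side'):
    d=cam(n,n+'0.png')
    for nm,lo,hi in(('orange',(5,150,120),(18,255,255)),('green',(45,90,60),(85,255,255)),('blue',(100,120,60),(125,255,255))):
        print(n,nm,[(list(c),list(s)) for c,s in blobs(d,lo,hi)[0]])
    R,_=cv2.Rodrigues(d['rvec']); print(-R.T@np.ravel(d['tvec']))
E
```

```text
{'clock': 0.0, 'q': array([-1.32328483e+00,  5.28361082e-02,  1.40174757e+00, -7.91792474e-06,
        1.68860316e+00, -7.03199129e-02]), 'qvel': array([ 3.90350420e-05,  4.15395357e-04,  3.66824348e-04,  1.78685224e-04,
        8.21606544e-04, -1.46457645e-04]), 'effort': array([-5.11717985e-05, -3.81666434e+01, -3.60188127e+01, -4.75109505e-05,
        6.12453572e-03, -1.74737528e-05]), 'eef_pos': array([ 0.16398582, -0.49834619,  0.19416129]), 'eef_rot': array([-1.57069216,  0.0015908 , -1.25296576]), 'wrist_force': array([-0.3934409 ,  0.46163928, -0.46872461]), 'torque': array([-0.09145373,  0.00974991, -0.00511304]), 'finger_gap': 0.08531147094955413}
top orange [([np.float64(414.8), np.float64(145.1)], [np.int32(398), np.int32(131), np.int32(30), np.int32(30), np.int32(328)]), ([np.float64(143.0), np.float64(241.8)], [np.int32(135), np.int32(231), np.int32(17), np.int32(22), np.int32(285)]), ([np.float64(337.0), np.float64(274.2)], [np.int32(328), np.int32(269), np.int32(20), np.int32(13), np.int32(54)]), ([np.float64(335.0), np.float64(290.5)], [np.int32(325), np.int32(282), 
[... 643 characters left out ...]
2(258), np.int32(23), np.int32(11), np.int32(102)]), ([np.float64(435.7), np.float64(291.1)], [np.int32(421), np.int32(273), np.int32(27), np.int32(35), np.int32(638)])]
side green [([np.float64(181.1), np.float64(190.7)], [np.int32(171), np.int32(178), np.int32(20), np.int32(28), np.int32(180)]), ([np.float64(295.5), np.float64(404.9)], [np.int32(282), np.int32(390), np.int32(28), np.int32(30), np.int32(51)])]
side blue [([np.float64(291.6), np.float64(229.8)], [np.int32(286), np.int32(216), np.int32(11), np.int32(29), np.int32(237)]), ([np.float64(196.1), np.float64(360.0)], [np.int32(119), np.int32(243), np.int32(162), np.int32(177), np.int32(7041)])]
[-0.18532293 -1.06663513  0.69996856]
```

View pics/top0.png

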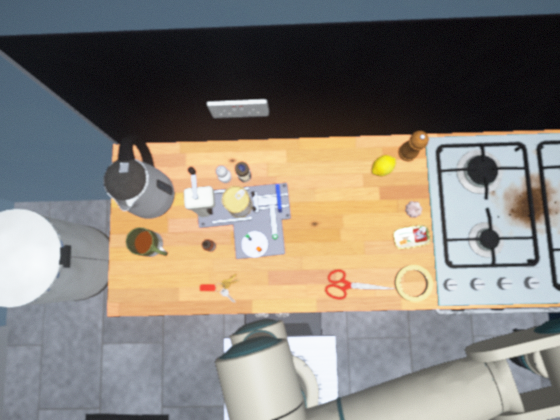

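View pics/side0.png

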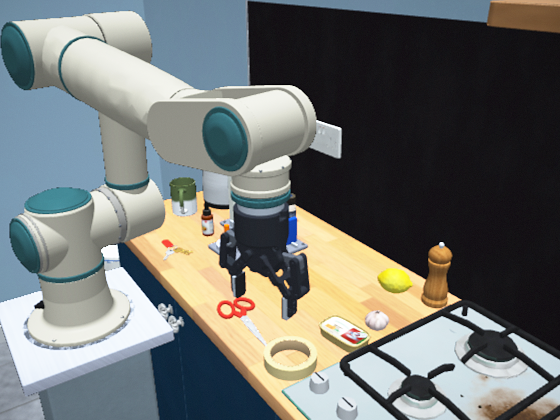

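Run:
```python
from h import *
d=cam('top'); c=d['image'][150:262,182:302]; cv2.imwrite('pics/c0.png',cv2.resize(c,None,fx=5,fy=5,interpolation=cv2.INTER_CUBIC))
hsv=cv2.cvtColor(d['image'],cv2.COLOR_BGR2HSV)
for nm,lo,hi in(('orange',(3,120,100),(16,255,255)),('green',(40,80,40),(90,255,255)),('blue',(100,120,60),(125,255,255))):
    for ce,s in blobs(d,lo,hi,4)[0]:
        if 182<ce[0]<302 and 150<ce[1]<262: print(nm,list(map(float,ce)),s.tolist(),hsv[int(ce[1]),int(ce[0])], [ray(d,ce,z).round(3).tolist() for z in(.03,.093)])
```

```text
orange [232.2, 159.9] [230, 159, 5, 3, 12] [ 13 120 206] [[0.664, 0.123, 0.03], [0.647, 0.115, 0.093]]
orange [287.0, 220.0] [285, 220, 5, 1, 5] [ 16 123 231] [[0.48, -0.034, 0.03], [0.471, -0.034, 0.093]]
orange [231.7, 234.5] [231, 233, 2, 4, 6] [ 17 123 234] [[0.442, 0.127, 0.03], [0.435, 0.119, 0.093]]
orange [206.9, 245.1] [201, 239, 12, 13, 56] [13 66 81] [[0.413, 0.199, 0.03], [0.408, 0.187, 0.093]]
orange [258.5, 248.5] [257, 247, 4, 4, 11] [ 18 209 254] [[0.399, 0.05, 0.03], [0.395, 0.046, 0.093]]
green [247.1, 235.9] [246, 235, 3, 3, 8] [ 71 118 205] [[0.437, 0.082, 0.03], [0.43, 0.076, 0.093]]
blue [278.2, 196.3] [276, 185, 5, 25, 82] [113 177 238] [[0.55, -0.011, 0.03], [0.538, -0.012, 0.093]]
```

View pics/c0.png

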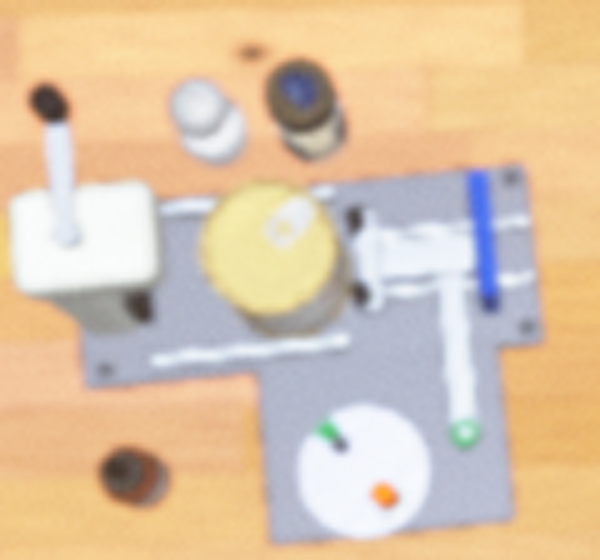

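Run:
```python
from h import *
d=cam('top')
f=lambda x,y,z: ray(d,(182+(x-2)/5,150+(y-2)/5),z)[:2]
M=[((525,165),.012,(-115,-55)),((543,342),.012,(-115,55)),((88,385),.012,(160,55)),((465,433),.034,(-68,105)),((341,443),.031,(9,105)),((112,370),.012,None)]
W=[];L=[]
for p,z,l in M:
    w=f(*p,z); print(p,w.round(4))
    if l: W.append(w);L.append(np.array(l)/1000)
W=np.array(W);L=np.array(L); use=[0,1,2,4]
w=W[use][:,0]+1j*W[use][:,1]; l=L[use][:,0]+1j*L[use][:,1]
a=np.sum((w-w.mean())*np.conj(l-l.mean())); yaw=np.angle(a); o=w.mean()-np.exp(1j*yaw)*l.mean()
print('yaw',yaw,'o',o,'scale',abs(a)/np.sum(abs(l-l.mean())**2))
print('res mm',abs(w-o-np.exp(1j*yaw)*l)*1000)
loc=lambda p:((complex(*p)-o)*np.exp(-1j*yaw))*1000
peg=f(385,494,.090);print('peg',peg,loc(peg),'roller',loc(W[3]),'plate',loc(f(478,172,.09)),loc(f(488,305,.09)))
v=loc(peg)-(9+105j);print('cam',np.angle(v),abs(v))
g=f(326,432,.033);print('green',np.angle(-(loc(g)-9-105j)))
print('tin',loc(f(268,243,.11)),'spice',f(300,95,.105),'shaker',f(200,105,.09),'dropper',f(128,470,.1))
```

```text
(525, 165) [ 0.5944 -0.0364]
(543, 342) [ 0.4878 -0.0439]
(88, 385) [0.4698 0.2249]
(465, 433) [0.4333 0.0027]
(341, 443) [0.4297 0.0744]
(112, 370) [0.4784 0.2107]
yaw 1.6366559681009003 o (0.5343414950192992+0.07261117742416323j) scale 0.978912348150132
res mm [3.21777943 2.01438494 3.85602303 0.79501967]
peg [0.39558277 0.04573598] (-17.684937111713623+140.22661176281488j) roller (-63.120345684349154+105.47174039748361j) plate (-84.71040624061976-34.017648075879826j) (-83.36818654826048+41.40548684526593j)
cam 2.2190942268306095 44.19276009647054
green 2.3531495840347096
tin (33.43841638405694-1.133049711840076j) spice [0.61735412 0.08790679] shaker [0.6172679  0.14598694] dropper [0.41166997 0.18507127]
```

Call:
step_arm(
  rows=[
    [[0,0,0.11],[14.2,28.7,0],255],
    [[0,0,0.11],[14.2,28.7,0],255],
    [[0,0,0.11],[14.2,28.7,0],255],
    [[0,0,0.11],[14.2,28.7,0],255],
    [[0,0,0.11],[14.2,28.7,0],255],
    [[0,0,0.11],[14.2,28.7,0],255],
    [[0,0,0.11],[14.2,28.7,0],255],
    [[0,0,0.11],[14.2,28.7,0],255],
    [[0,0,0.11],[14.2,28.7,0],255],
  ],
)

```text
clock: 1.1
eef_pos: [0.2921, -0.2392, 0.1949]
eef_rot: [-1.571, -0.0, -0.259]
wrist_force: [0.7, -0.1, -0.5]
finger_gap: 0.0001
```

Call:
step_arm(
  rows=[
    [[0,0,0.11],[14.2,28.7,0],255],
    [[0,0,0.11],[14.2,28.7,0],255],
    [[0,0,0.11],[14.2,28.7,0],255],
    [[0,0,0.11],[14.2,28.7,0],255],
    [[0,0,0.11],[14.2,28.7,0],255],
    [[0,0,0.11],[14.2,28.7,0],255],
    [[0,0,0.11],[14.2,28.7,0],255],
    [[0,0,0.11],[14.2,28.7,0],255],
    [[0,0,0.11],[14.2,28.7,0],255],
    [[0,0,0],[0,0,0],255],
    [[0,0,0],[0,0,0],255],
  ],
)

```text
clock: 2.2
eef_pos: [0.4195, 0.0181, 0.1947]
eef_rot: [-1.57, 0.001, 0.727]
wrist_force: [-0.6, -0.1, -0.2]
finger_gap: 0.0003
```

Run:
```python
from h import *
s=manip.read_state(); print(s['clock'],s['eef_pos'],s['eef_rot'],s['wrist_force'],s['finger_gap'],s['q'])
d=cam('wrist','w1.png')
for nm,lo,hi in(('orange',(3,120,100),(18,255,255)),('green',(40,80,40),(90,255,255)),('blue',(100,120,60),(125,255,255))):
    for c,a in blobs(d,lo,hi,40)[0]: print(nm,c,a,ray(d,c,.033).round(4),ray(d,c,.093).round(4))
```

```text
2.2 [0.41950147 0.01812135 0.19474012] [-1.57044529e+00  7.35949043e-04  7.27387413e-01] [-0.6095815  -0.09453042 -0.19898917] 0.0002869480953815281 [-4.46243851e-02 -2.50915727e-01  1.68347504e+00 -2.64408997e-04
  1.70980553e+00 -7.72048205e-01]
orange [212.6 137.6] [    0     0   489   355 60894] [0.3385 0.0083 0.033 ] [0.3451 0.0186 0.093 ]
orange [523.1  46.6] [ 470    0   90   83 3778] [0.5066 0.2722 0.033 ] [0.4838 0.2362 0.093 ]
orange [201.1 129.7] [190 119  20  21  89] [0.3248 0.0067 0.033 ] [0.3338 0.0172 0.093 ]
orange [525.  211.4] [ 480  138   80  146 4551] [0.6407 0.1725 0.033 ] [0.5943 0.154  0.093 ]
orange [179.6 152.6] [169 140  22  25  66] [ 0.3225 -0.0263  0.033 ] [ 0.3319 -0.01    0.093 ]
orange [281.8 151.8] [275 145  15  15 186] [0.401  0.0447 0.033 ] [0.3967 0.0486 0.093 ]
orange [158.6 167.6] [150 155  19  26  71] [ 0.3155 -0.0535  0.033 ] [ 0.3262 -0.0324  0.093 ]
orange [133.1 188.7] [126 177  16  23  42] [ 0.3087 -0.0898  0.033 ] [ 0.3205 -0.0624  0.093 ]
orange [ 15.9 220.2] [  0 187  40  58 123] [ 0.2332 -0.2043  0.033 ] [ 0.2583 -0.1567  0.093 ]
orange 
[... 499 characters left out ...]
7  30 385] [ 0.4531 -0.225   0.033 ] [ 0.4396 -0.1738  0.093 ]
orange [277.4 343. ] [272 333  12  21 222] [ 0.5511 -0.1306  0.033 ] [ 0.5204 -0.096   0.093 ]
orange [388.8 346.4] [376 333  27  29 374] [ 0.6557 -0.0436  0.033 ] [ 0.6067 -0.0242  0.093 ]
orange [  8.3 352.5] [  0 338  18  26 367] [ 0.3132 -0.3613  0.033 ] [ 0.3242 -0.2862  0.093 ]
green [333.  147.4] [328 142  11  12 120] [0.4375 0.0832 0.033 ] [0.4267 0.0803 0.093 ]
green [279.2 199.8] [272 192  15  17 148] [0.4331 0.0048 0.033 ] [0.4231 0.0157 0.093 ]
blue [329.5 277.3] [314 248  34  47 391] [ 0.5372 -0.0251  0.033 ] [ 0.509 -0.009  0.093]
blue [493.8 288.4] [488 286  13   6  41] [0.689  0.0914 0.033 ] [0.6341 0.0871 0.093 ]
```

View pics/w1.png

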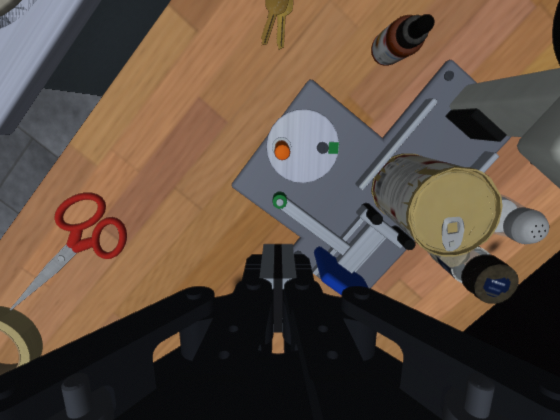

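Call:
step_arm(
  rows=[
    [[0,0,0],[0,0,-35],255],
    [[0,0,0],[0,0,-35],255],
    [[0,0,0],[0,0,-35],255],
    [[0,0,0],[0,0,-35],255],
    [[0,0,0],[0,0,0],255],
  ],
)

```text
clock: 2.75
eef_pos: [0.4161, 0.017, 0.0508]
eef_rot: [-1.565, 0.006, 0.724]
wrist_force: [-0.1, 0.2, -0.5]
finger_gap: 0.0001
```

Run:
```python
from h import *
s=manip.read_state(); print(s['eef_pos'],s['eef_rot'],s['wrist_force'])
P=np.array([429.5,75]); f=lambda p:P+42*np.array([np.cos(p),np.sin(p)])-18*np.array([np.sin(p),-np.cos(p)])
ph=np.arange(3.83,1.6,-.1); W=np.array([f(p) for p in ph]); print(W[0],np.diff(W,axis=0).round(1).tolist(),W[-1],ph[-1])
```

```text
[0.41607131 0.01701538 0.05075939] [-1.56469932  0.00644458  0.72449607] [-0.08144229  0.18869411 -0.52636604]
[408.50067443  34.41640324] [[-3.9, 2.3], [-3.7, 2.7], [-3.4, 3.0], [-3.1, 3.4], [-2.7, 3.7], [-2.4, 3.9], [-2.0, 4.1], [-1.5, 4.3], [-1.1, 4.4], [-0.7, 4.5], [-0.2, 4.6], [0.3, 4.6], [0.7, 4.5], [1.2, 4.4], [1.6, 4.3], [2.0, 4.1], [2.4, 3.9], [2.8, 3.6], [3.1, 3.3], [3.5, 3.0], [3.7, 2.6], [4.0, 2.2]] [409.04643453 115.86137124] 1.6299999999999981
```

Call:
step_arm(
  rows=[
    [[0,0,0],[0,0,0],255],
    [[0,0,0],[0,0,0],255],
    [[0,0,0],[-2.5,4,0],255],
    [[0,0,0],[-2.5,4,0],255],
    [[0,0,0],[-2.5,4,0],255],
    [[0,0,0],[0,0,0],255],
  ],
)

```text
clock: 3.35
eef_pos: [0.412, 0.0305, 0.0553]
eef_rot: [-1.571, -0.001, 0.728]
wrist_force: [0.6, 0.3, 0.1]
finger_gap: -0.0001
```

Call:
step_arm(
  rows=[
    [[0,0,0],[-3.5,4,0],255],
    [[0,0,-0.1],[-3.9,2.3,0],255],
    [[0,0,-0.1],[-3.7,2.7,0],255],
    [[0,0,-0.1],[-3.4,3,0],255],
    [[0,0,-0.1],[-3.1,3.4,0],255],
    [[0,0,0],[0,0,0],255],
  ],
)

```text
clock: 3.95
eef_pos: [0.3946, 0.0448, 0.0554]
eef_rot: [-1.573, -0.0, 0.326]
wrist_force: [-1.0, -4.1, 2.8]
finger_gap: 0.0
```

```bash
cat > cam.py <<'E'
from h import *
s=manip.read_state(); print(s['clock'],s['eef_pos'].round(4),s['eef_rot'].round(3),s['wrist_force'].round(1))
for n in('top','wrist'):
    d=cam(n,n+'L.png')
    for nm,lo,hi,z in(('peg',(3,150,140),(18,255,255),.090),('green',(40,80,40),(90,255,255),.033)):
        for c,a in blobs(d,lo,hi,5)[0]:
            w=ray(d,c,z)
            v=w[:2]-[.4295,.075]
            if np.hypot(*v)<.09: print(n,nm,c,a[4],w.round(4),'cam',round((np.arctan2(v[1],v[0])-1.63)%6.283,3),'r',np.hypot(*v).round(4))
E
python3 cam.py
```

```text
3.95 [0.3946 0.0448 0.0554] [-1.573 -0.     0.326] [-1.  -4.1  2.8]
wrist peg [364.3 112.9] 62 [0.4078 0.1207 0.09  ] cam 0.384 r 0.0506
wrist peg [278.8 232.3] 506 [0.3907 0.0578 0.09  ] cam 1.929 r 0.0424
wrist peg [274.6 341.2] 20 [0.408  0.0006 0.09  ] cam 2.801 r 0.0774
wrist green [362.5 193.3] 295 [0.4393 0.0805 0.033 ] cam 5.17 r 0.0112
wrist green [322.3 289.8] 12 [0.4394 0.0087 0.033 ] cam 3.231 r 0.067
```

Call:
step_arm(
  rows=[
    [[0,0,-0.1],[-2.7,3.7,0],255],
    [[0,0,-0.1],[-2.4,3.9,0],255],
    [[0,0,-0.1],[-2.0,4.1,0],255],
    [[0,0,-0.1],[-1.5,4.3,0],255],
    [[0,0,-0.1],[-1.1,4.4,0],255],
    [[0,0,-0.1],[-0.7,4.5,0],255],
    [[0,0,-0.1],[-0.2,4.6,0],255],
    [[0,0,-0.1],[0.3,4.6,0],255],
    [[0,0,0],[0,0,0],255],
  ],
)

```text
clock: 4.95
eef_pos: [0.3829, 0.0798, 0.0549]
eef_rot: [-1.572, 0.003, -0.473]
wrist_force: [-7.8, -2.0, 6.2]
finger_gap: 0.0
```

```bash
python3 cam.py
```

```text
4.95 [0.3829 0.0798 0.0549] [-1.572  0.003 -0.473] [-7.8 -2.   6.2]
wrist peg [333.6 100.8] 5 [0.4371 0.1335 0.09  ] cam 6.094 r 0.059
wrist peg [304.2 119.8] 53 [0.4227 0.1321 0.09  ] cam 0.059 r 0.0575
wrist peg [278.4 232.6] 505 [0.3897 0.0915 0.09  ] cam 1.118 r 0.0431
wrist peg [500.6 290. ] 5 [0.4736 0.0154 0.09  ] cam 3.72 r 0.0741
wrist peg [406.5 298.7] 23 [0.4306 0.0318 0.09  ] cam 3.109 r 0.0432
wrist green [363.  195.5] 308 [0.4395 0.0713 0.033 ] cam 4.3 r 0.0106
wrist green [394.2 284.8] 290 [0.4339 0.004  0.033 ] cam 3.144 r 0.0711
```

Call:
step_arm(
  rows=[
    [[0,0,-0.1],[0.7,4.5,0],255],
    [[0,0,-0.1],[1.2,4.4,0],255],
    [[0,0,-0.1],[1.6,4.3,0],255],
    [[0,0,-0.1],[2.0,4.1,0],255],
    [[0,0,-0.1],[2.4,3.9,0],255],
    [[0,0,-0.1],[2.8,3.6,0],255],
    [[0,0,-0.1],[3.1,3.3,0],255],
    [[0,0,-0.1],[3.5,3.0,0],255],
    [[0,0,0],[0,0,0],255],
  ],
)

```text
clock: 5.95
eef_pos: [0.4007, 0.1119, 0.055]
eef_rot: [-1.573, 0.003, -1.273]
wrist_force: [-4.5, 3.1, 5.1]
finger_gap: 0.0002
```

```bash
python3 cam.py
```

```text
5.95 [0.4007 0.1119 0.055 ] [-1.573  0.003 -1.273] [-4.5  3.1  5.1]
wrist peg [272.6 138.2] 21 [0.4548 0.1304 0.09  ] cam 5.796 r 0.0609
wrist peg [269.4 152.1] 10 [0.4486 0.13   0.09  ] cam 5.889 r 0.0582
wrist peg [491.  205.5] 114 [0.4555 0.026  0.09  ] cam 3.57 r 0.0555
wrist peg [488.2 217. ] 72 [0.4501 0.0247 0.09  ] cam 3.471 r 0.0544
wrist peg [533.7 213.9] 7 [0.4577 0.0054 0.09  ] cam 3.467 r 0.0751
wrist peg [278.1 232.2] 517 [0.4142 0.1153 0.09  ] cam 0.304 r 0.0431
wrist peg [555.6 220.8] 8 [ 0.4577 -0.006   0.09  ] cam 3.418 r 0.0857
wrist peg [517.3 228.2] 60 [0.4492 0.0093 0.09  ] cam 3.373 r 0.0686
wrist peg [472.4 226.4] 17 [0.4438 0.0296 0.09  ] cam 3.388 r 0.0476
wrist peg [490.  232.8] 40 [0.4434 0.0204 0.09  ] cam 3.331 r 0.0564
wrist peg [532.8 234.4] 24 [0.4486 0.0008 0.09  ] cam 3.334 r 0.0766
wrist peg [470.2 240.4] 45 [0.4372 0.0275 0.09  ] cam 3.242 r 0.0481
wrist peg [499.5 237.8] 6 [0.4424 0.015  0.09  ] cam 3.295 r 0.0614
wrist peg [526.  248.2] 161 [0.4414 0.0005 0.09  ] cam 3.241 r 0.0754
wrist peg [546.9 240.7] 57 [ 0.4478 -0.007   0.09  ] cam 3.301 r 0.084
wrist peg [497.7 249.5] 78 [0.4369 0.013  0.09  ] cam 3.2 r 0.0624
wrist green [362.5 198.3] 294 [0.4325 0.0649 0.033 ] cam 3.371 r 0.0105
wrist green [431. 216.] 15 [0.4346 0.0186 0.033 ] cam 3.172 r 0.0567
wrist green [451.7 223.1] 336 [0.4342 0.0038 0.033 ] cam 3.148 r 0.0713
wrist green [436.  226.7] 7 [0.4289 0.0125 0.033 ] cam 3.073 r 0.0625
```

Call:
step_arm(
  rows=[
    [[0,0,-0.1],[3.7,2.6,0],255],
    [[0,0,-0.1],[4.0,2.2,0],255],
    [[0,0,-0.1],[4.2,1.8,0],255],
    [[0,0,0],[0,0,0],255],
    [[0,0,0],[-10,0,0],255],
    [[0,0,0],[-10,0,0],255],
    [[0,0,0],[0,0,30],255],
    [[0,0,0],[0,0,40],255],
    [[0,0,0],[0,0,40],255],
    [[0,0,0],[0,0,20],255],
    [[0,0,0],[0,0,0],255],
    [[0,0,0],[0,0,0],255],
  ],
)

```text
clock: 7.25
eef_pos: [0.3928, 0.117, 0.1843]
eef_rot: [-1.571, -0.0, -1.572]
wrist_force: [0.3, -0.5, -0.6]
finger_gap: -0.0002
```

```bash
python3 cam.py | egrep -v "cam 3.[0-9]+|cam 5"
```

```text
7.25 [0.3928 0.117  0.1843] [-1.571 -0.    -1.572] [ 0.3 -0.5 -0.6]
wrist peg [276.  156.4] 175 [0.4276 0.1177 0.09  ] cam 6.268 r 0.0427
```

View pics/wristL.png

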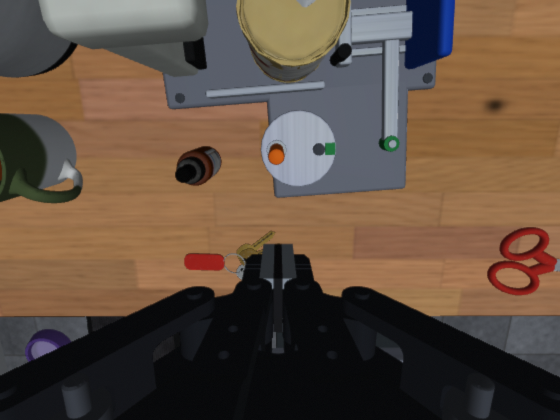

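Call:
step_arm(
  rows=[
    [[0,0,0.136],[10,-25,0],255],
    [[0,0,0.136],[10,-25,0],255],
    [[0,0,0.136],[10,-25,0],255],
    [[0,0,0.136],[10,-25,0],255],
    [[0,0,0.136],[10,-25,0],255],
    [[0,0,0.136],[10,-25,0],255],
    [[0,0,0.136],[15,-4,0],255],
    [[0,0,0.136],[15,-4,0],255],
    [[0,0,0.136],[15,-4,0],255],
    [[0,0,0.136],[15,-4,0],255],
    [[0,0,0.136],[15,-4,0],255],
    [[0,0,0.136],[15,-4,0],255],
  ],
)

```text
clock: 8.55
eef_pos: [0.5433, -0.0569, 0.1831]
eef_rot: [-1.57, 0.003, 0.065]
wrist_force: [0.0, 1.6, 0.0]
finger_gap: 0.0001
```

Call:
step_arm(
  rows=[
    [[0,0,0],[0,0,0],255],
    [[0,0,0],[0,0,0],255],
    [[0,0,0],[0,0,0],255],
  ],
)

```text
clock: 8.85
eef_pos: [0.5427, -0.0567, 0.1845]
eef_rot: [-1.57, 0.001, 0.057]
wrist_force: [0.0, -0.2, 0.2]
finger_gap: 0.0001
```

Run:
```python
from h import *
d=cam('wrist','w3.png'); bl,l=blobs(d,(100,110,40),(125,255,255),100)
o=np.array([.5348,.0722]);y=1.63;R=np.array([[np.cos(y),-np.sin(y)],[np.sin(y),np.cos(y)]])
for c,a in bl: print(c,a)
p=proj(d,[[*(o+R@[-.115,-.055]),.012],[*(o+R@[-.115,.055]),.012],[*(o+R@[-.091,-.036]),.09],[*(o+R@[-.091,.036]),.09],[*(o+R@[-.06,.105]),.034]]); print(p.round())
im=d['image']
for q in p: cv2.circle(im,tuple(int(v) for v in q),3,(0,0,255),1)
cv2.imwrite('pics/w3.png',im); s=manip.read_state(); print(s['eef_pos'],s['eef_rot'])
```

```text
[399.9   9.9] [383   0  35  22 453]
[278.3 140.7] [ 235  132   87   18 1391]
[[328. 167.]
 [227. 168.]
 [321. 152.]
 [234. 152.]
 [169. 115.]]
[ 0.54284099 -0.05669021  0.18475561] [-1.57062240e+00  5.11561358e-04  5.73222884e-02]
```

View pics/w3.png

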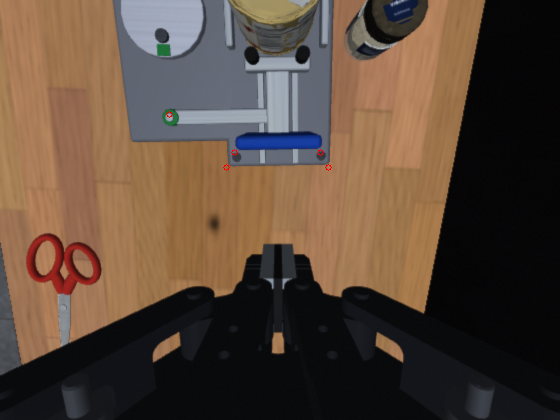

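Call:
step_arm(
  rows=[
    [[0,0,0],[0,0,-35],255],
    [[0,0,0],[0,0,-35],255],
    [[0,0,0],[0,0,-35],255],
    [[0,0,0],[0,0,-20],255],
    [[0,0,0],[0,0,0],255],
    [[0,0,0],[0,0,0],255],
    [[0,0,0],[-0.3,6,0],255],
    [[0,0,0],[-0.3,6,0],255],
    [[0,0,0],[-0.3,6,0],255],
    [[0,0,0],[0,2,0],255],
    [[0,0,0],[0,0,0],255],
  ],
)

```text
clock: 10.0
eef_pos: [0.5427, -0.0365, 0.0603]
eef_rot: [-1.571, -0.0, 0.06]
wrist_force: [-1.0, 0.5, 0.1]
finger_gap: -0.0001
```

Call:
step_arm(
  rows=[
    [[0,0,0],[-0.1,2,0],255],
    [[0,0,0],[-0.1,2,0],255],
    [[0,0,0],[-0.1,2,0],255],
    [[0,0,0],[-0.1,2,0],255],
    [[0,0,0],[-0.1,2,0],255],
    [[0,0,0],[-0.1,2,0],255],
    [[0,0,0],[0,0,0],255],
  ],
)

```text
clock: 10.7
eef_pos: [0.542, -0.0247, 0.06]
eef_rot: [-1.571, -0.0, 0.059]
wrist_force: [-0.2, 0.3, 0.2]
finger_gap: -0.0001
```

Call:
step_arm(
  rows=[
    [[0,0,0],[-0.1,2,0],255],
    [[0,0,0],[-0.1,2,0],255],
    [[0,0,0],[-0.1,2,0],255],
    [[0,0,0],[-0.1,2,0],255],
    [[0,0,0],[-0.1,2,0],255],
    [[0,0,0],[-0.1,2,0],255],
  ],
)

```text
clock: 11.3
eef_pos: [0.5414, -0.0127, 0.06]
eef_rot: [-1.571, -0.0, 0.059]
wrist_force: [-0.0, 0.0, -0.2]
finger_gap: 0.0002
```

Call:
step_arm(
  rows=[
    [[0,0,0],[-0.1,2,0],255],
    [[0,0,0],[-0.1,2,0],255],
    [[0,0,0],[-0.1,2,0],255],
    [[0,0,0],[-0.1,2,0],255],
    [[0,0,0],[-0.1,2,0],255],
    [[0,0,0],[-0.1,2,0],255],
  ],
)

```text
clock: 11.9
eef_pos: [0.5408, -0.0008, 0.06]
eef_rot: [-1.571, -0.0, 0.059]
wrist_force: [1.2, 0.4, -0.3]
finger_gap: -0.0003
```

```bash
cat > sl.py <<'E'
from h import *
o=np.array([.5348,.0722]);y=1.63;R=np.array([[np.cos(y),-np.sin(y)],[np.sin(y),np.cos(y)]])
s=manip.read_state(); print(s['clock'],s['eef_pos'].round(4),s['wrist_force'].round(1), 'tcp opener',(R.T@(s['eef_pos'][:2]-o)*1000).round(1))
d=cam('wrist','wS.png')
for c,a in blobs(d,(40,80,40),(90,255,255),30)[0]: print('green',c,a[4],(R.T@(ray(d,c,.034)[:2]-o)*1000).round(1))
for c,a in blobs(d,(100,110,40),(125,255,255),100)[0]: print('blue',c,a,(R.T@(ray(d,c,.09)[:2]-o)*1000).round(1))
E
python3 sl.py
```

```text
11.9 [ 0.5408 -0.0008  0.06  ] [ 1.2  0.4 -0.3] tcp opener [-73.2  -1.6]
green [100.  107.4] 349 [ -1.6 105.5]
green [115.4 202.9] 365 [-61.  103.9]
blue [504.7  62.3] [ 470   30   65   61 2107] [ 15.1 -98.2]
blue [275.4 248.7] [ 206  220  141   62 5174] [-69.9  -0.6]
```

View pics/wS.png

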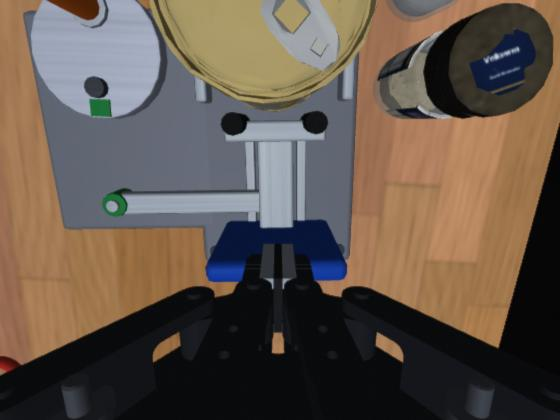

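Run:
```python
from h import *
o=np.array([.5348,.0722]);y=1.63;R=np.array([[np.cos(y),-np.sin(y)],[np.sin(y),np.cos(y)]])
d=cam('wrist'); Rc,_=cv2.Rodrigues(d['rvec']); C=-Rc.T@np.ravel(d['tvec']); print('cam opener',R.T@(C[:2]-o),C[2])
f=lambda x,y,z:[*(o+R@[x,y]),z]
for n,p in (('tcp',f(-.0732,-.0016,.06)),('tcp+30',f(-.0732,-.0016,.09)),('rear top L',f(-.0895,.036,.09)),('rear top R',f(-.0895,-.036,.09)),('front top L',f(-.0775,.036,.09)),('front bot L',f(-.0775,.036,.016)),('front bot R',f(-.0775,-.036,.016))): print(n,proj(d,p).round())
t=cam('top'); 
for c,a in blobs(t,(100,120,60),(125,255,255),20)[0]: print(c,a)
cv2.imwrite('pics/c4.png',cv2.resize(t['image'][150:262,182:302],None,fx=5,fy=5,interpolation=cv2.INTER_CUBIC))
s=cam('side');
for c,a in blobs(s,(100,120,60),(125,255,255),20)[0]: print(c,a)
cv2.imwrite('pics/s4.png',cv2.resize(s['image'][150:290,190:350],None,fx=5,fy=4.2,interpolation=cv2.INTER_CUBIC))
```

```text
cam opener [-0.00784569 -0.00157631] 0.24030304999188498
tcp [[278. 235.]]
tcp+30 [[278. 255.]]
rear top L [[204. 285.]]
rear top R [[345. 285.]]
front top L [[202. 263.]]
front bot L [[225. 219.]]
front bot R [[326. 219.]]
[285.2 231.7] [274 216  23  33 575]
[188.5 337.6] [ 119  239  140  181 3533]
[156.7 359. ] [151 349  12  24  94]
[275.7 416.6] [272 412   9   8  29]
```

View pics/s4.png

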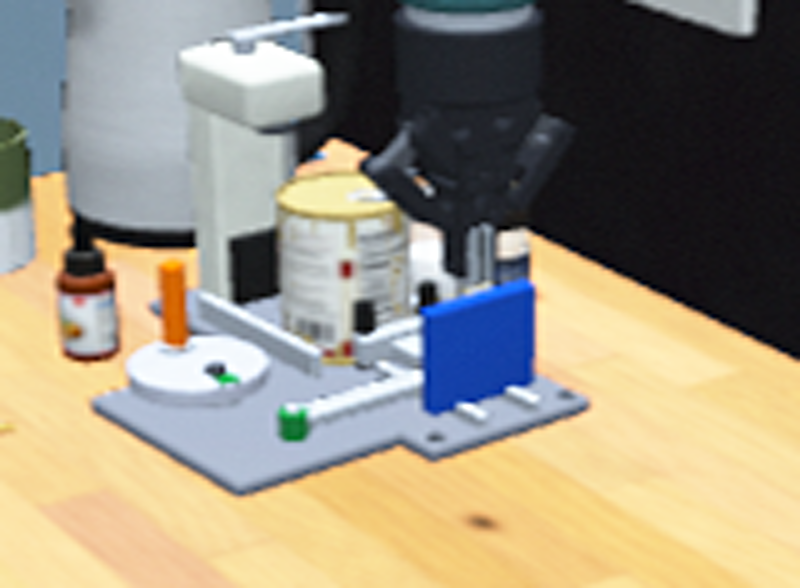

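Call:
step_arm(
  rows=[
    [[0,0,0],[0,0,20],255],
    [[0,0,0],[0,0,20],255],
    [[0,0,0],[0,0,20],255],
    [[0,0,0],[0,0,0],255],
    [[0,0,0],[3,-25,0],255],
    [[0,0,0],[3,-25,0],255],
    [[0,0,0],[0,0,0],255],
    [[0,0,0],[0,0,0],255],
  ],
)

```text
clock: 12.9
eef_pos: [0.5463, -0.051, 0.1189]
eef_rot: [-1.57, 0.001, 0.058]
wrist_force: [-0.5, 0.5, -1.2]
finger_gap: 0.0002
```

Run:
```python
from h import *
s=manip.read_state(); p=s['eef_pos']; print(p,s['wrist_force'],s['finger_gap'])
d=cam('side'); im=d['image'].copy()
for k in range(0,7):
    q=proj(d,p+[0,0,.01*k])[0]; print(k*10,q.round(1)); im[int(round(q[1])),int(round(q[0]))]=(0,0,255)
q=proj(d,p)[0].astype(int); x,y=q[0]-70,q[1]-85
cv2.imwrite('pics/s5.png',cv2.resize(im[y:y+115,x:x+140],None,fx=5.5,fy=5.2,interpolation=cv2.INTER_NEAREST)); print(x,y)
```

```text
[ 0.54634539 -0.05096376  0.11894039] [-0.49349056  0.47430184 -1.16795748] 0.00023518079347307894
0 [296.5 214.4]
10 [296.5 210.8]
20 [296.5 207.2]
30 [296.5 203.6]
40 [296.6 199.9]
50 [296.6 196.2]
60 [296.6 192.6]
226 129
```

View pics/s5.png

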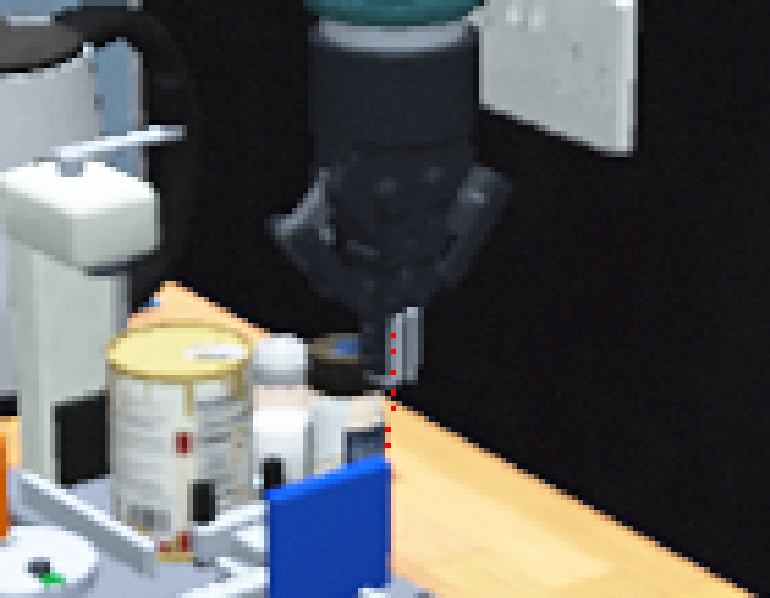

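Call:
step_arm(
  rows=[
    [[0,0,0],[0,-5,-25],255],
    [[0,0,0],[0,0,-25],255],
    [[0,0,0],[0,0,-20],255],
    [[0,0,0],[-2,0,-14],255],
    [[0,0,0],[0,0,0],255],
    [[0,0,0],[0,0,0],255],
    [[0,0,0],[0,0,0],255],
  ],
)

```text
clock: 13.65
eef_pos: [0.5457, -0.0559, 0.0375]
eef_rot: [-1.571, -0.003, 0.059]
wrist_force: [0.0, -0.2, 0.5]
finger_gap: 0.0001
```

```bash
python3 - <<'E'
from h import *
s=manip.read_state(); p=s['eef_pos']; print(p,s['wrist_force'])
d=cam('side'); im=d['image'].copy()
q=proj(d,p+[0,0,.03])[0]; im[int(round(q[1])),int(round(q[0]))]=(0,0,255)
q=q.astype(int); x,y=q[0]-70,q[1]-70
cv2.imwrite('pics/s6.png',cv2.resize(im[y:y+115,x:x+140],None,fx=5.5,fy=5.2,interpolation=cv2.INTER_NEAREST)); print(x,y)
E
python3 sl.py
```

```text
[ 0.5457097  -0.05587094  0.03750152] [ 0.00335454 -0.17275055  0.45519063]
227 163
13.7 [ 0.5457 -0.0559  0.0375] [-0.  -0.4 -0.2] tcp opener [-128.6   -3.3]
green [60.9  0.2] 30 [ -6.8 104.2]
green [ 78.8 115.6] 541 [-61.9 104. ]
blue [271.9 163.5] [ 182  141  180   43 6595] [-80.3  -0.9]
```

View pics/s6.png

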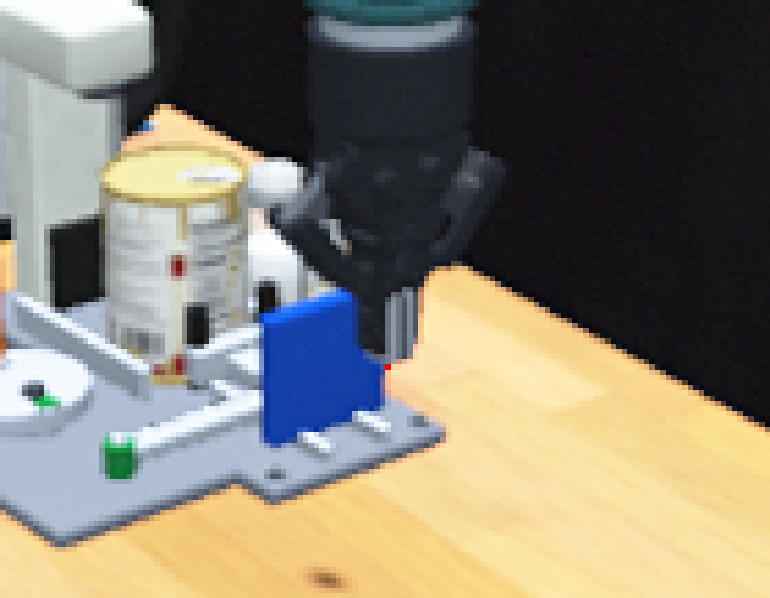

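Call:
step_arm(
  rows=[
    [[0,0,0],[-0.3,4,0],255],
    [[0,0,0],[-0.3,4,0],255],
    [[0,0,0],[-0.3,4,0],255],
    [[0,0,0],[-0.3,4,0],255],
    [[0,0,0],[-0.1,2,0],255],
    [[0,0,0],[-0.1,2,0],255],
    [[0,0,0],[-0.1,2,0],255],
  ],
)

```text
clock: 14.45
eef_pos: [0.5433, -0.0338, 0.036]
eef_rot: [-1.571, -0.0, 0.059]
wrist_force: [-0.2, 0.2, 0.2]
finger_gap: 0.0002
```

Call:
step_arm(
  rows=[
    [[0,0,0],[-0.1,2,0],255],
    [[0,0,0],[-0.1,2,0],255],
    [[0,0,0],[-0.1,2,0],255],
    [[0,0,0],[-0.1,2,0],255],
    [[0,0,0],[-0.1,2,0],255],
    [[0,0,0],[-0.1,2,0],255],
  ],
)

```text
clock: 15.05
eef_pos: [0.5426, -0.0224, 0.036]
eef_rot: [-1.572, 0.0, 0.059]
wrist_force: [-1.6, -3.6, 1.5]
finger_gap: -0.0001
```

```bash
python3 sl.py
```

```text
15.05 [ 0.5426 -0.0224  0.036 ] [-1.6 -3.6  1.5] tcp opener [-94.9  -2.2]
green [68.6 62. ] 500 [ -1.6 105.4]
green [ 87.3 170. ] 469 [-57.6 104.3]
blue [547.5   2.4] [534   0  26   8 140] [  8.6 -94.5]
blue [274.3 224.4] [ 189  191  171   62 8865] [-71.2  -0.9]
```

Call:
step_arm(
  rows=[
    [[0,0,0],[-0.1,2,0],255],
    [[0,0,0],[-0.1,2,0],255],
    [[0,0,0],[-0.1,2,0],255],
    [[0,0,0],[-0.1,2,0],255],
    [[0,0,0],[-0.1,2,0],255],
    [[0,0,0],[-0.1,2,0],255],
    [[0,0,0],[-0.1,2,0],255],
    [[0,0,0],[-0.1,2,0],255],
  ],
)

```text
clock: 15.9
eef_pos: [0.5415, -0.0067, 0.0361]
eef_rot: [-1.572, 0.001, 0.059]
wrist_force: [-3.4, -6.7, 1.3]
finger_gap: -0.0003
```

Call:
step_arm(
  rows=[
    [[0,0,0],[-0.1,2,0],255],
    [[0,0,0],[-0.1,2,0],255],
    [[0,0,0],[-0.1,2,0],255],
    [[0,0,0],[-0.1,2,0],255],
    [[0,0,0],[-0.1,2,0],255],
    [[0,0,0],[-0.1,2,0],255],
  ],
)

```text
clock: 16.5
eef_pos: [0.5406, 0.0052, 0.036]
eef_rot: [-1.572, 0.002, 0.059]
wrist_force: [-3.9, -7.1, 1.9]
finger_gap: 0.0001
```

```bash
python3 sl.py
```

```text
16.5 [0.5406 0.0052 0.036 ] [-3.9 -7.1  1.9] tcp opener [-67.2  -1.8]
green [ 77.9 117.5] 437 [ -1.5 105.5]
green [ 88.1 169.1] 500 [-29.3 104.2]
blue [549.7  49.9] [533  36  27  27 317] [ 21.4 -98. ]
blue [535.8  83.2] [ 510   62   50   43 1501] [ 10.3 -95.4]
blue [274.2 224.6] [ 188  191  172   63 8957] [-43.5  -0.6]
```

Call:
step_arm(
  rows=[
    [[0,0,0],[-0.1,2,0],255],
    [[0,0,0],[-0.1,2,0],255],
    [[0,0,0],[-0.1,2,0],255],
    [[0,0,0],[-0.1,2,0],255],
    [[0,0,0],[0,0,0],255],
  ],
)

```text
clock: 17.05
eef_pos: [0.5402, 0.0135, 0.036]
eef_rot: [-1.572, 0.002, 0.059]
wrist_force: [-2.6, -6.1, 2.5]
finger_gap: -0.0001
```

Call:
step_arm(
  rows=[
    [[0,0,0],[0,1,0],255],
    [[0,0,0],[0,1,0],255],
    [[0,0,0],[0,0,0],255],
  ],
)

```text
clock: 17.35
eef_pos: [0.5402, 0.0154, 0.036]
eef_rot: [-1.572, 0.002, 0.059]
wrist_force: [-4.1, -7.1, 1.9]
finger_gap: 0.0003
```

Call:
step_arm(
  rows=[
    [[0,0,0],[0,1,0],255],
    [[0,0,0],[0,0,0],255],
  ],
)

```text
clock: 17.55
eef_pos: [0.5401, 0.0163, 0.036]
eef_rot: [-1.572, 0.002, 0.059]
wrist_force: [-3.6, -7.1, 2.3]
finger_gap: 0.0003
```

```bash
python3 sl.py
```

```text
17.55 [0.5401 0.0163 0.036 ] [-3.6 -7.1  2.3] tcp opener [-56.1  -2. ]
green [ 80.7 138.4] 419 [ -1.4 105.5]
green [ 87.6 169. ] 505 [-18.2 104.3]
blue [546.5  85.9] [526  70  34  31 434] [ 20.5 -99.6]
blue [532.4 118.8] [ 503   96   57   45 1622] [  9.  -96.8]
blue [273.3 224.7] [ 187  191  172   63 8964] [-32.4  -0.4]
```

Travel reads about 49.8 mm, with no stop felt yet; I'll creep on until the force rises.

Call:
step_arm(
  rows=[
    [[0,0,0],[0,1,0],255],
    [[0,0,0],[0,0,0],255],
  ],
)

```text
clock: 17.8
eef_pos: [0.5401, 0.0173, 0.036]
eef_rot: [-1.572, 0.002, 0.059]
wrist_force: [-4.0, -6.3, 1.7]
finger_gap: 0.0
```

Call:
step_arm(
  rows=[
    [[0,0,0],[0,0.7,0],255],
    [[0,0,0],[0,0,0],255],
  ],
)

```text
clock: 18.0
eef_pos: [0.5401, 0.018, 0.036]
eef_rot: [-1.572, 0.002, 0.059]
wrist_force: [-4.2, -7.1, 2.5]
finger_gap: 0.0002
```

Call:
step_arm(
  rows=[
    [[0,0,0],[0,0.7,0],255],
    [[0,0,0],[0,0,0],255],
  ],
)

```text
clock: 18.2
eef_pos: [0.5401, 0.0184, 0.036]
eef_rot: [-1.573, 0.002, 0.059]
wrist_force: [-5.0, -8.0, 1.7]
finger_gap: 0.0002
```

Call:
step_arm(
  rows=[
    [[0,0,0],[0,0.7,0],255],
    [[0,0,0],[0,0,0],255],
  ],
)

```text
clock: 18.4
eef_pos: [0.5401, 0.0184, 0.036]
eef_rot: [-1.574, 0.002, 0.058]
wrist_force: [-4.9, -10.3, 2.8]
finger_gap: -0.0003
```

```bash
python3 sl.py
```

```text
18.4 [0.5401 0.0184 0.036 ] [ -4.9 -10.3   2.8] tcp opener [-54.1  -2.1]
green [ 81.  142.2] 413 [ -1.4 105.6]
green [ 87.3 169.1] 502 [-16.2 104.4]
blue [545.7  92.7] [524  77  36  31 459] [ 20.2 -99.8]
blue [531.7 125.3] [ 501  103   59   44 1646] [  8.7 -97.1]
blue [273.  224.7] [ 187  191  172   63 8985] [-30.3  -0.4]
```

Call:
step_arm(
  rows=[
    [[0,0,0],[0,0,0],255],
    [[0,0,0],[0,-5,0],255],
    [[0,0,0],[1,-15,0],255],
    [[0,0,0],[1,-20,0],255],
    [[0,0,0],[1,-20,0],255],
    [[0,0,0],[0,0,30],255],
    [[0,0,0],[0,0,40],255],
    [[0,0,0],[0,0,40],255],
    [[0,0,0],[0,0,40],255],
    [[0,0,0],[0,0,0],255],
    [[0,0,0],[0,0,0],255],
  ],
)

```text
clock: 19.55
eef_pos: [0.5444, -0.0401, 0.1868]
eef_rot: [-1.571, -0.002, 0.059]
wrist_force: [0.7, 0.7, -0.8]
finger_gap: -0.0001
```

```bash
python3 sl.py
python3 - <<'E'
from h import *
o=np.array([.5348,.0722]);y=1.63;R=np.array([[np.cos(y),-np.sin(y)],[np.sin(y),np.cos(y)]])
d=cam('wrist')
for c,a in blobs(d,(18,60,120),(32,255,255),400)[0]: print('yellow',c,a,(R.T@(ray(d,c,.11)[:2]-o)*1000).round(1))
p=proj(d,[*(o+R@[.07,0]),.11])[0]; print('expected tin top',p)
t=cam('top'); a=t['image'][150:262,182:302]
cv2.imwrite('pics/end.png',np.hstack([cv2.resize(a,(400,373)),cv2.resize(d['image'],(400,373))]))
for c,k in blobs(t,(20,80,120),(32,255,255),60)[0]: print('top yellow',c,k,(R.T@(ray(t,c,.11)[:2]-o)*1000).round(1))
E
```

```text
19.55 [ 0.5444 -0.0401  0.1868] [ 0.7  0.7 -0.8] tcp opener [-112.7   -2.9]
green [162.2  68.5] 149 [ -1.8 105.8]
green [164.7  86.1] 179 [-17.5 104.9]
blue [394.3  32.9] [377  16  33  32 574] [ 16.  -92.7]
blue [273.9 106.3] [ 230   98   88   18 1392] [-38.   -0.2]
expected tin top [274.38307604 -65.31582863]
top yellow [383.7 165.2] [371 155  26  22 432] [-379.9  -56. ]
top yellow [222.6 202.8] [210 188  25  27 265] [69.3  9.2]
top yellow [178.7 199.5] [173 193  11  13  98] [189.4 -10.7]
top yellow [410.2 275.8] [395 264  39  35  86] [-412.6  248.2]
top yellow [227.1 281.7] [222 275  13  13  70] [ 71.2 223.1]
top yellow [309.  305.6] [305 300  10  11  69] [-139.8  303. ]
```

View pics/end.png

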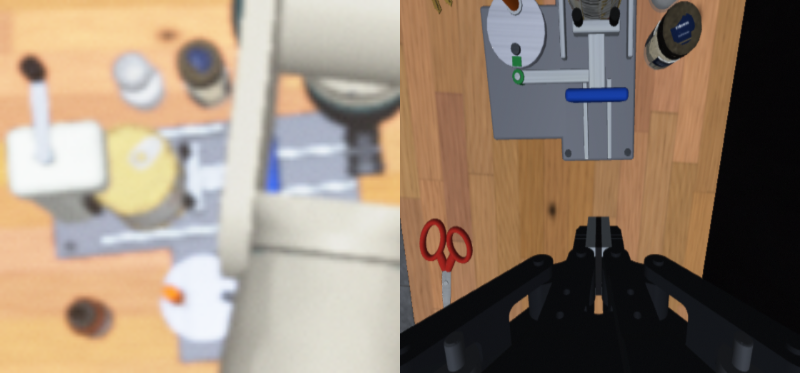

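```bash
python3 -c "
from workcell import manip
print(manip.read_state()['wrist_force']); print(manip.sign_off())"
```

```text
[ 0.30319128 -0.41845862 -0.43634276]
the job is handed in; nothing more can be done
None
```

The tin is in under the opener head with the slide fully home, and the job is handed in; no verdict was given.

- **Cam:** With the shut fingers I turned the peg clockwise from about 2.2 rad to about −0.02 rad, while the slide was still back at about 6 mm. At the end the green mark still faced the roller.
- **Slide:** I then pushed the blue plate at about 20 mm/s, slowing near the end. At the stop the force rose to about 12 N and the plate stopped moving. After backing off, the roller stood at opener x of about −17.5 mm; fully home is −18.
- **Tin:** It looks upright under the head, with x measured at about 69 mm. The top-camera measurement of its y read 9 mm. That disagrees with the 8 mm limit. I put it down to a partly hidden colour patch, since the guides allow only about 6.5 mm either way. I did not measure y again.
- **Bystanders:** The jar, shaker and dropper bottle looked unmoved in the last top view. I did not check the mug, sardines and garlic again, but the arm felt no contact near them.

**Disagreement on finger height:** The fingertips turned out to be about 30 mm higher than the reported TCP. Because of this my first approach to the plate passed just over its top without touching it. I saw this in the side camera, backed off, lowered the tool by about 24 mm and pushed again.

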